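Close the locking stop on the mount

TASK

A window mount lies beside a low rail that carries two sliding stops; the left one already stands at the mount. Squeeze the lock tab of the right-hand stop and keep it squeezed while you slide the stop along the rail until it is up against the mount's right edge (touching, or within about a centimetre), then let go so that it locks there. Do not push the mount or the left stop out of place.

Things in the scene. Friction and masses are not known exactly. Their poses are not given: they have to be found in the camera images.
- right_stop_grip (a point): Right-hand stop (nearer -y) on a 440 mm rail lying roughly along y, in front of the mount: grey carriage 52 x 48 mm, top at z 30 mm, with two upright plates (32 mm wide along the rail, z 30 to 72): fixed grey one on the far side, black lock tab on the robot's side. Point midway between them when squeezed, z 54. x: across the rail, away from the robot (squeezing line); y: along it to the left.
- right_stop (a joint): Position of the right-hand stop along the rail, m, growing to the left towards the mount (0 to 0.15; starts at 0 to 0.05). Slides with about 1 N when the tab is squeezed. Its flat face towards the mount lies 24 mm to the left (+y) of right_stop_grip and runs on along a fence arm, 20 mm high, to 106 mm beyond the rail's centre line (+x).
- right_stop_tab (a joint): How far its lock tab is squeezed towards the fixed plate, rad: 0 free (leans to the robot; locked, a sprung brake holds the stop against about 30 N), 0.25 fully in (upright; slides). It pivots 24 mm above the table. Spring 10 to 13 N at mid-height. Outer faces in right_stop_grip's frame: fixed plate x = +12 mm; tab free x = -19 mm (top edge -24), fully in -12 (24 mm across).
- mount_edge (a point): Point on the right edge (-y) of the window mount: flat cream card frame 236 (x) x 197 (y) mm, 7 mm thick, 0.19 kg, loose on the table beyond the rail. Point 4 mm above the table, 49 mm from the near corner, where the fence arm will meet it. Axes as the rail's within 1 degree: x away from the robot, y to the left.
- left_stop_grip (a point): The same point on the left-hand stop, a mirror image of the right-hand one, which already stands locked within 5 mm of the mount's left edge and stays where it is.

How it is judged:
By the outcome, as a careful person would: the job done as asked, in the order asked, and still so for the second after the job is handed in, with the robot touching nothing.
It also fails if it takes over 29 s, if anything falls off the work surface, if the arm or the gripper's body presses on something with over 40 N, if the wrist force passes 120 N, or if a joint passes its speed limit or range.

ROBOT

A 7-joint arm with a two-finger parallel gripper is mounted at the origin on a cart in front of the work surface, level with it; the furniture and walls round the work are solid. World frame = base frame: x ahead of the robot, y to its left, z up, the work surface at z = 0. Lengths are in m, angles in rad, forces in N, time in s.
With the tool pointing down it reaches from about 0.4 to 0.85 m from the base axis. Payload 4.5 kg.
Tool frame: the origin (TCP) lies on the front face of the gripper's body, between the roots of the fingers; the fingertips stand 73 mm ahead of it and the grasp point (between the pads) lies 54 mm ahead of it; z points along the fingers, y is the line along which they close (so a half turn about z gives the same grasp; the last joint's range is limited). The gripper opens to 85 mm and grips with 20 to 120 N. Pads are 22 mm wide; open, the fingers measure 114 mm over their backs; the gripper's body (76 mm by 85 mm) begins 54 mm behind the grasp point. The pads swing forward as they close: fully open they stand 13 mm farther back than shut.
Start: joints at [-1.278, 0.689, -0.195, 1.565, 0.157, 0.902, -0.215], TCP at [0.16, 0.604, 0.304] pointing down, gripper open.
Joint ranges: [-3.01, 3.01], [-0.46, 2.08], [-1.47, 1.51], [0.13, 2.56], [-1, 4.14], [0.04, 2.09], [-2.66, 2.66]. Speed limits (rad/s): [2.57, 2.57, 3.14, 3.14, 3.14, 3.14, 3.14].

INTERFACE

Orientations are given as a rotation vector (axis times angle).
In Python, from rig import state, vision, manip gives the robot as it stands.
- The arm moves only by the tool arm_command, never from a script. Its argument "deltas" is a list of rows, each a list of 3 entries, a list of its own where there are three numbers: the shift along the tool's x, y, z in cm, then the turn, a rotation vector about the tool's x, y, z in rad, then the opening, from -1 (shut) to 1 (fully open). In form: [[[x, y, z], [ax, ay, az], gripper], ...]. A call has 1 to 10 rows; each row is the pose to reach, as a shift and turn from the pose commanded when the call began, along the tool's axes at that moment; what a row does not reach only later rows make up. A row lasts 1/12 s, in which the tool goes at most 41.7 mm and 7.16 degrees, less where a joint would pass 70% of its speed; a pose out of reach is approached as far as the arm can. A call with a gripper value outside its range is refused whole. The fingers move at their own pace and stop on an object; "grip_force" is the grip in N (left out, the last holds). Time passes only in rows, so rows that repeat a pose let the fingers close. It gives the time, the measured TCP pose, the force, the opening and the grip force at its end, in the units of the state.
- state(): the state, without advancing time (a new reading comes with each control period).
- vision.snapshot(name): name is "side" or "top"; returns a dict with "pixels" (384x512x3 uint8, blue, green, red), "mtx" (3x3 intrinsics, pixels), "origin" and "orientation" of the camera in the world. Camera axes: x right, y down, z forward; pixel columns grow to the right and rows downward; lengths in m; the calibration is good to about 2 mm. A picture is of the moment at which its call begins. There is no depth.
- manip.job_done(): hands the job in; it is judged then, once.
The state is a dict: "time_s": time; "joints": joint angles; "joint_vel": joint speeds; "effort": joint torques, N m; "position": TCP position; "orientation": TCP orientation; "force": force on the tool from outside, world axes, zero at the start; "ft_torque": the same for the moment, N m; "grip_width": finger opening in m; "gripper_force": force on a finger pad.
Only numpy, scipy, OpenCV 4.12 (cv2) and the standard library are available. Lean on these libraries where they do the work, as an engineer would, in place of code of your own. Each camera call takes 0.05 s, during which the arm holds its last target. There are 200 camera calls.

## Working session

There is one attempt and no reset: what is moved stays moved. The work goes in short steps, Python scripts to look and compute and a tool call to move; the robot and the scene stay as the last step left them, time stands still between calls to the robot, and variables do not carry over. Pictures are saved under pics/ and viewed, at most 13 in all, crops included, and the job is handed in when it is done.

Besides the shell and the picture viewer there is one more tool, called after "Request:" as name(argument=value, ...) on one line, values as JSON. arm_command: Moves the arm, as the interface text tells. Its arguments: {"type":"object","properties":{"deltas":{"type":"array","items":{"type":"array"}},"grip_force":{"type":"number"}},"required":["deltas"]}

```bash
mkdir -p pics; python3 - <<'E'
from rig import state, vision
import cv2,numpy as np,pickle
s=state();print({k:np.round(v,3) for k,v in s.items()})
ims=[]
for n in("top","side"):
    d=vision.snapshot(n);pickle.dump(d,open(n+'.pkl','wb'));cv2.imwrite(f'pics/{n}0.png',d['pixels'])
    print(n,d['mtx'],d['origin'],d['orientation'])
E
```

```text
{'time_s': np.float64(0.0), 'joints': array([-1.278,  0.69 , -0.195,  1.566,  0.157,  0.903, -0.215]), 'joint_vel': array([0.   , 0.   , 0.   , 0.001, 0.001, 0.001, 0.   ]), 'effort': array([-0.0000e+00, -5.3961e+01, -1.2660e+00, -1.5854e+01,  9.0000e-03,
        1.0000e-02, -0.0000e+00]), 'position': array([0.16 , 0.604, 0.303]), 'orientation': array([-4.050e-01, -3.115e+00,  3.000e-03]), 'force': array([-0.031,  0.336, -0.323]), 'ft_torque': array([ 0.063, -0.029, -0.025]), 'gripper_force': np.float64(0.0), 'grip_width': np.float64(0.085)}
top [[426.51993545   0.         265.55771335]
 [  0.         426.51993545 198.6436343 ]
 [  0.           0.           1.        ]] [0.42528941 0.0327208  1.09940121] [-2.18204497  2.17222319 -0.1192922 ]
side [[427.74536267   0.         255.09360859]
 [  0.         427.74536267 194.6696556 ]
 [  0.           0.           1.        ]] [ 0.16674733 -0.7302138   0.49357018] [-2.00435677  0.45467925 -0.25787995]
```

View pics/top0.png

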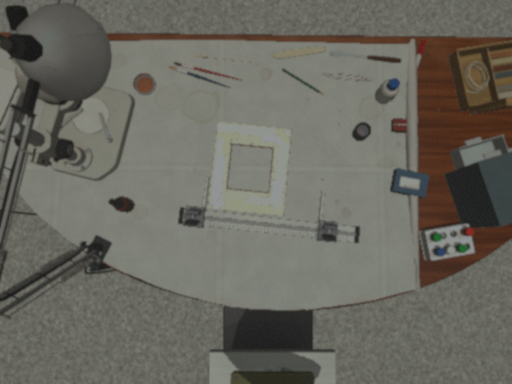

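View pics/side0.png

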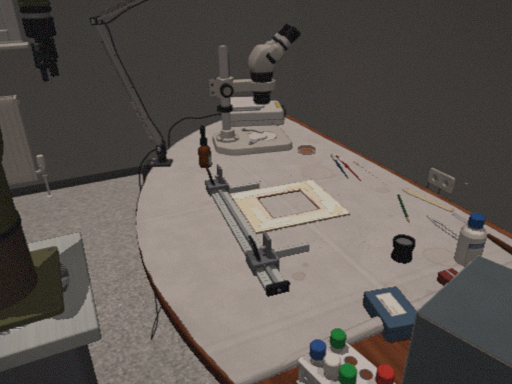

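Top: rail from (182,215) to (357,234), right stop near (328,231), fence arm up to (320,190), and the mount's right edge near x=287. Side: right stop near (262,255), with the black tab on the robot's side. I'll zoom in on both.

```bash
cat >h.py <<'E'
import numpy as np,cv2,pickle
from scipy.spatial.transform import Rotation as R
def ray(d,p):
    v=R.from_rotvec(d['orientation']).as_matrix()@np.linalg.inv(d['mtx'])@[p[0],p[1],1]
    return np.array(d['origin']),v/np.linalg.norm(v)
def plane(d,p,z):
    o,v=ray(d,p);return o+v*(z-o[2])/v[2]
def proj(d,P):
    q=np.array(d['mtx'])@(R.from_rotvec(d['orientation']).as_matrix().T@(np.array(P)-d['origin']));return q[:2]/q[2]
def tri(d1,p1,d2,p2):
    o1,a=ray(d1,p1);o2,b=ray(d2,p2)
    t=np.linalg.lstsq(np.c_[a,-b],o2-o1,rcond=None)[0]
    A,B=o1+a*t[0],o2+b*t[1];return (A+B)/2,np.linalg.norm(A-B)
def crop(d,x0,y0,w,h,k):
    im=cv2.resize(d['pixels'][y0:y0+h,x0:x0+w],None,fx=k,fy=k,interpolation=cv2.INTER_CUBIC)
    im=np.clip(im*1.4,0,255).astype(np.uint8)
    for x in range(-(-x0//10)*10,x0+w,10): cv2.putText(im,str(x),((x-x0)*k,8),0,.3,(0,0,255));cv2.line(im,((x-x0)*k,10),((x-x0)*k,16),(0,0,255))
    for y in range(-(-y0//10)*10,y0+h,10): cv2.putText(im,str(y),(0,(y-y0)*k+4),0,.3,(0,0,255));cv2.line(im,(20,(y-y0)*k),(26,(y-y0)*k),(0,0,255))
    return im
E
python3 - <<'E'
from h import *
t=pickle.load(open('top.pkl','rb'));s=pickle.load(open('side.pkl','rb'))
a=crop(t,270,180,98,70,8)[:, :784]
cv2.imwrite('pics/c1.png',a)
b=crop(s,230,220,90,75,8);cv2.imwrite('pics/c2.png',b)
E
```

```text
(no output)
```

View pics/c1.png

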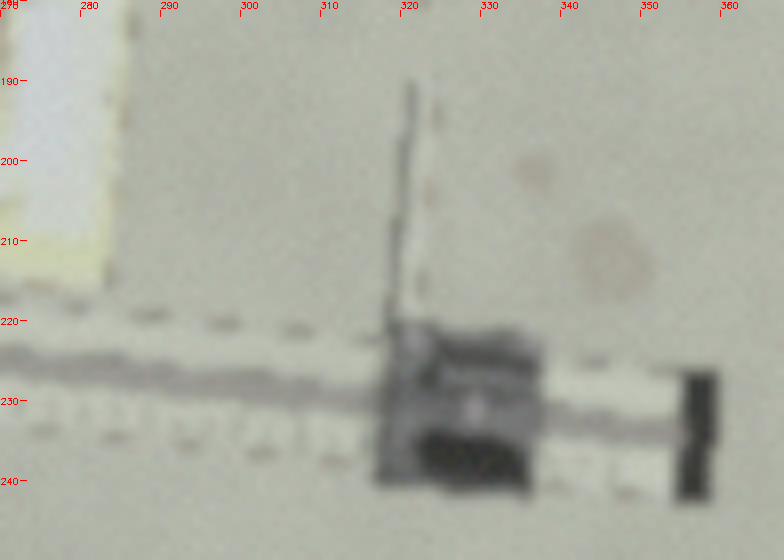

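View pics/c2.png

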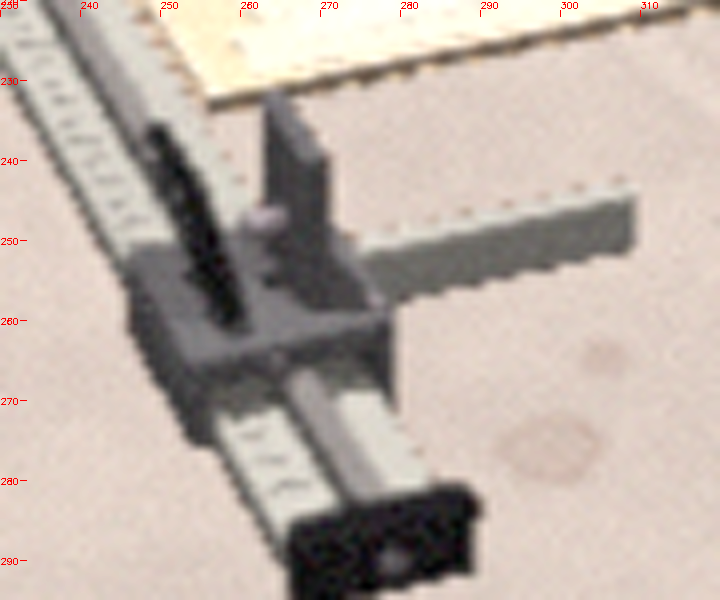

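Top crop: carriage's near-left corner at (317,240.5), near-right at (336,241.5), fence arm (317,222)→(320.5,190), mount's right edge (283,215)→(286,182). Side crop: carriage top corners at (246.3,251), (254,265), (279.5,258.5); fixed plate's top corners at (264,231.5), (270.5,240); tab's top corners at (249,236), (251,236).

```bash
python3 - <<'E'
from h import *
np.set_printoptions(precision=4,suppress=True)
t=pickle.load(open('top.pkl','rb'));s=pickle.load(open('side.pkl','rb'))
print('NL tri',tri(t,(317,240.5),s,(246.3,251)),'NR',tri(t,(336,241.8),s,(254,265)))
for n,p in dict(NL=(246.3,251),NR=(254,265),FR=(279.5,258.8)).items(): print(n,plane(s,p,.03))
for n,p in dict(NL=(317,240.5),NR=(336,241.8)).items(): print('top',n,plane(t,p,.03))
for n,p in dict(pl=(264,231.8),pr=(270.5,240)).items(): print('plate side',n,plane(s,p,.072))
for n,p in dict(a=(324,223.5),b=(336.5,225)).items(): print('plate top',n,plane(t,p,.072))
for p in((318.2,220),(320.8,191)): print('fence',plane(t,p,.02))
for p in((283.5,216),(286,182)): print('mount top',plane(t,p,.007))
for p in((256,233),(319,220)): print('mount side',plane(s,p,.007))
for p in((356.5,226.5),(354.5,242.5),): print('rail end top',plane(t,p,.02))
# rail slope: dark slot line via mask
g=cv2.cvtColor(t['pixels'],cv2.COLOR_BGR2GRAY).astype(float)
pts=[]
for x in range(210,312,3):
    y0=int(219+(x-210)*.108); c=np.arange(y0-5,y0+9); w=np.clip(np.percentile(g[c,x],60)-g[c,x]-10,0,None)
    if w.sum()>0: pts.append((x,(c*w).sum()/w.sum()))
pts=np.array(pts); m=np.polyfit(*pts.T,1); r=pts[:,1]-np.polyval(m,pts[:,0]);k=abs(r)<1;m=np.polyfit(*pts[k].T,1);print(m,k.sum(),r.std())
A,B=[plane(t,(x,np.polyval(m,x)),.015) for x in(215,310)];print(A,B,'rail dir yaw',np.arctan2(-(A-B)[0],(A-B)[1]))
E
```

```text
NL tri (array([ 0.4279, -0.1102,  0.0281]), np.float64(0.005445958170373133)) NR (array([ 0.4236, -0.1573,  0.0284]), np.float64(0.0027540897174892697))
NL [ 0.4295 -0.1135  0.03  ]
NR [ 0.4241 -0.1597  0.03  ]
FR [ 0.474  -0.1632  0.03  ]
top NL [ 0.4254 -0.109   0.03  ]
top NR [ 0.4224 -0.1565  0.03  ]
plate side pl [ 0.4601 -0.1275  0.072 ]
plate side pr [ 0.4584 -0.1573  0.072 ]
plate top a [ 0.4662 -0.1206  0.072 ]
plate top b [ 0.4628 -0.1508  0.072 ]
fence [ 0.4771 -0.1138  0.02  ]
fence [ 0.5511 -0.121   0.02  ]
mount top [ 0.4876 -0.0265  0.007 ]
mount top [ 0.5756 -0.0329  0.007 ]
mount side [ 0.488  -0.0313  0.007 ]
mount side [ 0.6364 -0.0448  0.007 ]
rail end top [ 0.4611 -0.2108  0.02  ]
rail end top [ 0.4207 -0.2051  0.02  ]
[  0.1096 194.959 ] 33 0.38476535737199435
[0.4799 0.148  0.015 ] [ 0.4545 -0.0934  0.015 ] rail dir yaw -0.10470481808368316
```

```bash
python3 - <<'E'
from h import *
np.set_printoptions(precision=3,suppress=True)
t=pickle.load(open('top.pkl','rb'));s=pickle.load(open('side.pkl','rb'))
def meet(l0,l1,p):
    o,a=ray(t,l0);_,b=ray(t,l1);n=np.cross(a,b);q,v=ray(s,p);return q+v*((o-q)@n)/(v@n)
print('base top-view z0',plane(t,(98,262),0),'side',plane(s,(162,161),0))
for p in((157,140),(140,110),(120,70),(105,42),(96,22)): print('lower arm',p,meet((95,248),(2,300),p))
for p in((96,22),(125,10),(148,1)): print('upper arm',p,meet((2,265),(33,88),p))
print('bottle',plane(s,(204,165),0)); 
P=np.array([.16,.604,.304]);print('tcp in side',proj(s,P),proj(s,P-[0,0,.073]),proj(t,P))
E
```

```text
base top-view z0 [0.369 0.445 0.   ] side [0.411 0.469 0.   ]
lower arm (157, 140) [0.398 0.438 0.079]
lower arm (140, 110) [0.366 0.463 0.164]
lower arm (120, 70) [0.332 0.484 0.272]
lower arm (105, 42) [0.308 0.501 0.343]
lower arm (96, 22) [0.295 0.507 0.392]
upper arm (96, 22) [0.29  0.462 0.396]
upper arm (125, 10) [0.36  0.439 0.421]
upper arm (148, 1) [0.415 0.421 0.44 ]
bottle [ 0.514  0.383 -0.   ]
tcp in side [45.956 56.633] [52.162 83.699] [-61.514 388.847]
```

```bash
python3 - <<'E'
from h import *
t=pickle.load(open('top.pkl','rb'));s=pickle.load(open('side.pkl','rb'))
cv2.imwrite('pics/c3.png',np.hstack([crop(s,0,0,200,200,2),crop(t,0,140,130,200,2)[:400]]))
E
```

```text
(no output)
```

View pics/c3.png

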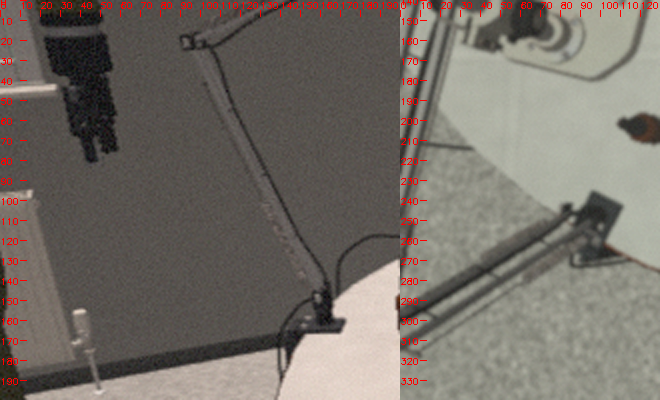

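Left: the gripper hangs at (45,60). The lamp's lower arm runs (160,155)→(97,22), about (0.31,0.50) at gripper height. I'll retract along -y first, staying clear of the lamp.

Request:
arm_command(deltas=[[[-1.0,-3.5,0],[0,0,0.06],1],[[-2.0,-7,0],[0,0,0.12],1],[[-3.0,-10.5,0],[0,0,0.18],1],[[-4.0,-14,0],[0,0,0.24],1],[[-4.6,-17.4,0],[0,0,0.3],1],[[-8.5,-19.4,0],[0,0,0.36],1],[[-12.3,-21.3,0],[0,0,0.42],1],[[-16.2,-23.3,0],[0,0,0.48],1],[[-20,-25.2,0],[0,0,0.54],1],[[-23.8,-27.2,0],[0,0,0.6],1]])

```text
time_s: 0.93
position: [0.3161, 0.2838, 0.3039]
orientation: [-1.311, -2.855, -0.0]
force: [1.2, 0.6, 0.6]
grip_width: 0.0852
gripper_force: 0.0
```

```bash
cat >>h.py <<'E'
def goal(st,p,yaw):
    "TCP goal p (tool down, tool y at angle yaw) as cm shift and turn in the current tool frame"
    M=R.from_rotvec(st['orientation']).as_matrix()
    y=np.array([np.cos(yaw),np.sin(yaw),0]);z=np.array([0,0,-1.]);G=np.c_[np.cross(y,z),y,z]
    return np.round(M.T@(np.array(p)-st['position'])*100,1),np.round(R.from_matrix(M.T@G).as_rotvec(),3)
E
python3 - <<'E'
from h import *;from rig import state
s=state();print(s['time_s'],s['position'],s['joints'],s['force']);print(goal(s,(.451,-.137,.22),-.1))
E
```

```text
0.9333 [0.3160717  0.28378624 0.30389592] [-0.79595012  0.43830037 -0.06438198  2.14139924  0.05103537  0.56317855
 -0.18757958] [1.19044291 0.62464946 0.63451054]
(array([-40.7, -17.2,   8.4]), array([ 0.  , -0.  ,  0.81]))
```

Request:
arm_command(deltas=[[[-3.7,-1.5,0],[0,0,0.08],1],[[-7.4,-3.1,0],[0,0,0.16],1],[[-11.1,-4.7,0],[0,0,0.24],1],[[-14.8,-6.2,0],[0,0,0.32],1],[[-18.5,-7.8,0],[0,0,0.4],1],[[-22.2,-9.4,1],[0,0,0.48],1],[[-25.9,-11,2],[0,0,0.56],1],[[-29.6,-12.5,3],[0,0,0.64],1],[[-33.3,-14,4],[0,0,0.72],1],[[-37,-15.6,5],[0,0,0.81],1]])

```text
time_s: 1.77
position: [0.439, -0.0986, 0.2533]
orientation: [-2.331, -2.106, -0.0]
force: [2.2, 1.3, -0.5]
grip_width: 0.0856
gripper_force: 0.0
```

Request:
arm_command(deltas=[[[-3.7,1.3,3.4],[0,0,0],1],[[-3.7,1.3,3.4],[0,0,0],1],[[-3.7,1.3,3.4],[0,0,0],1]])

```text
time_s: 2.02
position: [0.4472, -0.1375, 0.218]
orientation: [-2.331, -2.103, 0.004]
force: [0.8, 0.8, 0.0]
grip_width: 0.0852
gripper_force: 0.0
```

```bash
python3 - <<'E'
from h import *;from rig import state,vision
s=state();print(s['time_s'],s['position'],s['joints'],s['force']);print(goal(s,(.451,-.137,.112),-.1))
d=vision.snapshot('side');pickle.dump(d,open('side1.pkl','wb'));cv2.imwrite('pics/s1.png',crop(d,170,120,150,150,4))
E
```

```text
2.0167 [ 0.44718902 -0.13747101  0.21802944] [ 0.16266163  0.64309751  0.05767942  2.1174467  -0.0888474   0.38649354
  0.18820393] [0.77455714 0.75472326 0.03705631]
(array([ 0.1,  0.4, 10.6]), array([-0.003,  0.001, -0.003]))
```

View pics/s1.png

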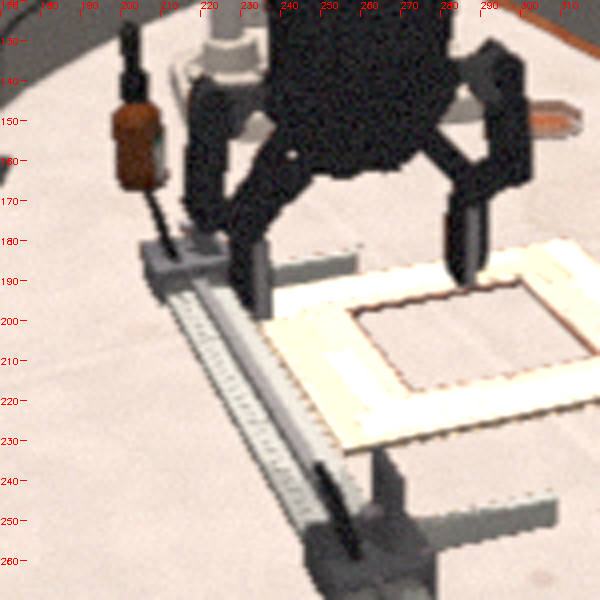

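Fingers are open above the stop and clear of everything. Descending to straddle the plates.

Request:
arm_command(deltas=[[[0.1,0.4,3],[0,0,0],1],[[0.1,0.4,6],[0,0,0],1],[[0.1,0.4,8.5],[0,0,0],1],[[0.1,0.4,10.6],[0,0,0],1],[[0.1,0.4,10.6],[0,0,0],1],[[0.1,0.4,10.6],[0,0,0],1]])

```text
time_s: 2.57
position: [0.4519, -0.1323, 0.1142]
orientation: [-2.323, -2.112, 0.0]
force: [0.5, -0.4, 0.6]
grip_width: 0.0855
gripper_force: 0.0
```

```bash
python3 - <<'E'
from h import *;from rig import state,vision
s=state();print(s['time_s'],s['position'],s['force']);print(goal(s,(.451,-.137,.112),-.1))
d=vision.snapshot('side');t=vision.snapshot('top');pickle.dump((d,t),open('v2.pkl','wb'));cv2.imwrite('pics/s2.png',np.hstack([crop(d,200,190,100,120,4),crop(t,270,170,95,120,4)]))
E
```

```text
2.5667 [ 0.45186205 -0.13225529  0.11420938] [ 0.51354214 -0.36622428  0.61200145]
(array([-0.5, -0. ,  0.2]), array([-0.002, -0.001,  0.005]))
```

View pics/s2.png

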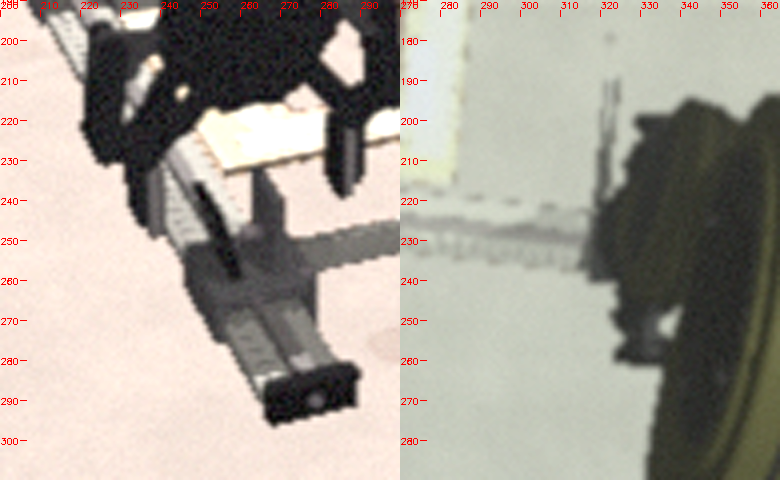

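Fingers straddle the plates: fingertips at (238,247) and (345-ish→285,237), with the tab at (205,250) between them. Shifting 5 mm along the rail, then squeezing.

Request:
arm_command(deltas=[[[-0.5,0,0.2],[0,0,0],1],[[-0.5,0,0.2],[0,0,0],1],[[-0.5,0,0.2],[0,0,0],0.3],[[-0.5,0,0.2],[0,0,0],-0.1],[[-0.5,0,0.2],[0,0,0],-1],[[-0.5,0,0.2],[0,0,0],-1],[[-0.5,0,0.2],[0,0,0],-1],[[-0.5,0,0.2],[0,0,0],-1],[[-0.5,0,0.2],[0,0,0],-1],[[-0.5,0,0.2],[0,0,0],-1]], grip_force=40)

```text
time_s: 3.5
position: [0.4508, -0.1392, 0.1122]
orientation: [-2.327, -2.108, 0.001]
force: [-1.4, -0.2, 6.0]
grip_width: 0.0234
gripper_force: 45.3
```

Request:
arm_command(deltas=[[[0,0,0],[0,0,0],-1],[[0,0,0],[0,0,0],-1],[[0,0,0],[0,0,0],-1],[[0,0,0],[0,0,0],-1]], grip_force=40)

```text
time_s: 3.83
position: [0.4508, -0.1392, 0.1122]
orientation: [-2.327, -2.108, 0.001]
force: [-2.2, -0.4, 6.9]
grip_width: 0.0232
gripper_force: 45.3
```

```bash
python3 - <<'E'
from h import *;from rig import state,vision
s=state();print({k:np.round(s[k],4) for k in('time_s','position','force','ft_torque','grip_width','gripper_force')})
d=vision.snapshot('side');t=vision.snapshot('top');pickle.dump((d,t),open('v3.pkl','wb'));cv2.imwrite('pics/s3.png',np.hstack([crop(d,200,190,100,120,4),crop(t,270,170,95,120,4)]))
E
```

```text
{'time_s': np.float64(3.8333), 'position': array([ 0.4508, -0.1392,  0.1122]), 'force': array([-2.2109, -0.3973,  6.9407]), 'ft_torque': array([ 0.0635,  0.6266, -0.1594]), 'grip_width': np.float64(0.0232), 'gripper_force': np.float64(45.3318)}
```

View pics/s3.png

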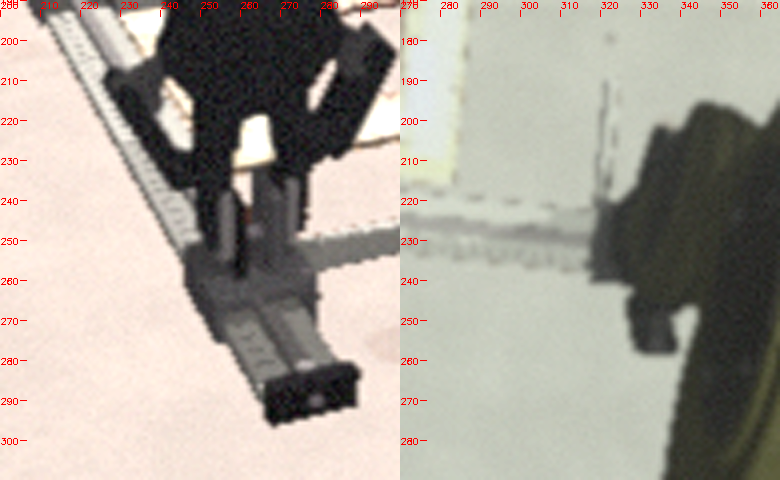

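Gripped at 23 mm, so the tab is fully in, upright at (237-243, 240-255). Next slide it 6.5 cm left, then look.

Request:
arm_command(deltas=[[[0.3,0,0],[0,0,0],-1],[[1,0,0],[0,0,0],-1],[[1.8,0,0],[0,0,0],-1],[[2.6,0,0],[0,0,0],-1],[[3.4,0,0],[0,0,0],-1],[[4.2,0,0],[0,0,0],-1],[[5,0,0],[0,0,0],-1],[[5.8,0,0],[0,0,0],-1],[[6.5,0,0],[0,0,0],-1],[[6.5,0,0],[0,0,0],-1]])

```text
time_s: 4.77
position: [0.4576, -0.073, 0.1122]
orientation: [-2.325, -2.11, -0.0]
force: [-0.9, 0.6, 7.3]
grip_width: 0.023
gripper_force: 45.6
```

```bash
python3 - <<'E'
from h import *;from rig import state,vision
s=state();print({k:np.round(s[k],4) for k in('time_s','position','orientation','force','grip_width')})
d=vision.snapshot('side');t=vision.snapshot('top');pickle.dump((d,t),open('v4.pkl','wb'));cv2.imwrite('pics/s4.png',np.hstack([crop(d,235,190,80,95,5),crop(t,260,160,75,95,5)]))
E
```

```text
{'time_s': np.float64(4.7667), 'position': array([ 0.4576, -0.073 ,  0.1122]), 'orientation': array([-2.3252e+00, -2.1103e+00, -2.0000e-04]), 'force': array([-0.8979,  0.6313,  7.3283]), 'grip_width': np.float64(0.023)}
```

View pics/s4.png

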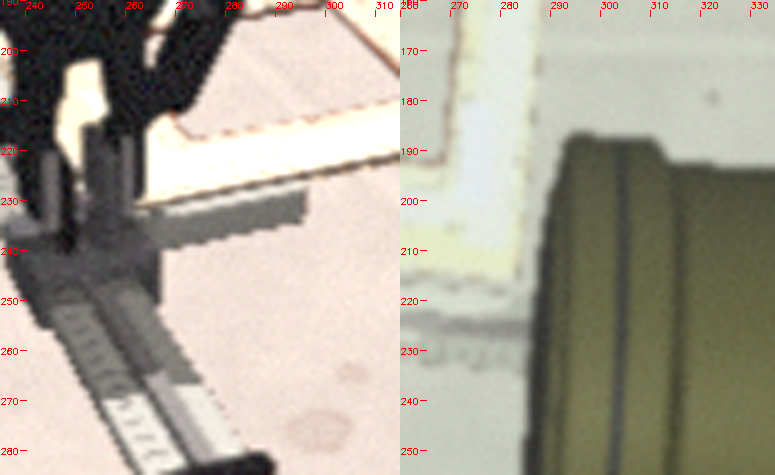

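Side: fence arm tip's top edge is at about (294.5,228), and the mount's right edge runs (256,232)→(314,221). They're close, so I'll measure the gap. The arm hides the stop in the top view.

```bash
python3 - <<'E'
from h import *
np.set_printoptions(precision=4,suppress=True)
s=pickle.load(open('side.pkl','rb'));d,t=pickle.load(open('v4.pkl','rb'))
x=np.array([.995,-.1,0]);y=np.array([.1,.995,0])
def c(P): return np.array([P@x,P@y])
for n,p,dd,z in(('fence tip before',(308.7,244.2),s,.02),('fence tip now, near top corner',(294.8,229),d,.02),('now tip bottom',(295,234),d,.0),('tip far top corner',(294.2,227.6),d,.02),
 ('mount far',(314,221.5),d,.007),('mount bottom',(314,222.3),d,.0),('mount near orig',(256,233),s,.007),('mount mid orig',(290,226.3),s,.007)): print(n,c(plane(dd,p,z)))
g=np.array([.4508,-.1392,0]);print('grip now along',c(np.array([.4576,-.073,0])),'top view mount',c(plane(pickle.load(open('top.pkl','rb')),(284.5,200),.007)),c(plane(pickle.load(open('top.pkl','rb')),(319.8,200),.02)))
E
```

```text
fence tip before [ 0.5656 -0.0772]
fence tip now, near top corner [ 0.5631 -0.0157]
now tip bottom [ 0.569 -0.005]
tip far top corner [ 0.5642 -0.0101]
mount far [0.6245 0.0171]
mount bottom [0.6284 0.0245]
mount near orig [0.4887 0.0176]
mount mid orig [0.5668 0.0172]
grip now along [ 0.4626 -0.0269] top view mount [0.5291 0.024 ] [ 0.5372 -0.0648]
```

Gap is about 22–26 mm. Advancing 1.6 cm, then looking again.

Request:
arm_command(deltas=[[[0.5,0,0],[0,0,0],-1],[[1,0,0],[0,0,0],-1],[[1.4,0,0],[0,0,0],-1],[[1.6,0,0],[0,0,0],-1],[[1.6,0,0],[0,0,0],-1]])

```text
time_s: 5.28
position: [0.4591, -0.0581, 0.1122]
orientation: [-2.327, -2.109, 0.0]
force: [0.2, 1.5, 7.5]
grip_width: 0.023
gripper_force: 45.7
```

```bash
python3 - <<'E'
from h import *;from rig import state,vision
s=state();print({k:np.round(s[k],4) for k in('time_s','position','orientation','force','grip_width')})
d=vision.snapshot('side');t=vision.snapshot('top');pickle.dump((d,t),open('v5.pkl','wb'));cv2.imwrite('pics/s5.png',crop(d,240,200,75,45,10))
E
```

```text
{'time_s': np.float64(5.2833), 'position': array([ 0.4591, -0.0581,  0.1122]), 'orientation': array([-2.3269e+00, -2.1093e+00,  5.0000e-04]), 'force': array([0.1824, 1.4837, 7.4553]), 'grip_width': np.float64(0.023)}
```

View pics/s5.png

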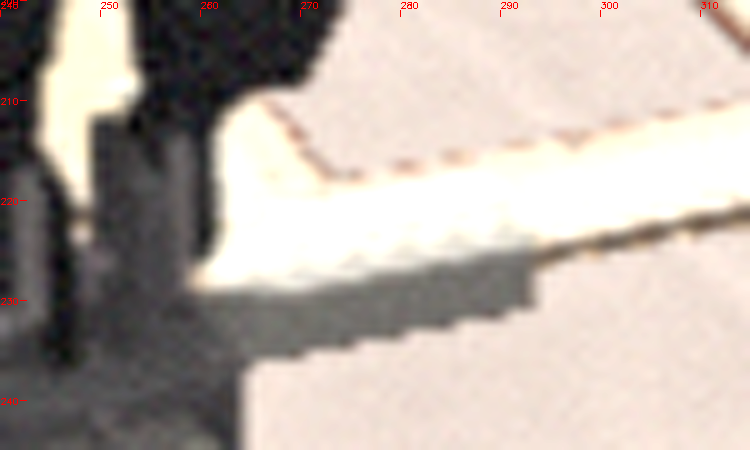

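Fence tip is now at (293,225)–(293,230.5), with the mount's lower edge at (293,226.5). Remaining gap is about 10 mm. Advancing 6 mm.

Request:
arm_command(deltas=[[[0.2,0,0],[0,0,0],-1],[[0.4,0,0],[0,0,0],-1],[[0.6,0,0],[0,0,0],-1],[[0.6,0,0],[0,0,0],-1]])

```text
time_s: 5.72
position: [0.4597, -0.0525, 0.1122]
orientation: [-2.328, -2.109, 0.001]
force: [-1.3, 0.6, 6.6]
grip_width: 0.0229
gripper_force: 45.7
```

```bash
python3 - <<'E'
from h import *;from rig import state,vision
np.set_printoptions(precision=4,suppress=True)
s=state();print({k:np.round(s[k],4) for k in('time_s','position','force','grip_width')})
d=vision.snapshot('side');pickle.dump(d,open('v6.pkl','wb'))
d0=pickle.load(open('side.pkl','rb'));d5=pickle.load(open('v5.pkl','rb'))[0]
x=np.array([.995,-.1,0]);y=np.array([.1,.995,0])
# column profiles: mount outer boundary right of fence, before/now (shift = mount moved)
for c in(300,306,312):
    for n,q in(('0',d0),('5',d5),('6',d)): print(c,n,q['pixels'][216:230,c].mean(1).astype(int))
for c in(280,288): print('fence col',c,d['pixels'][216:236,c].mean(1).astype(int),'ref v5',d5['pixels'][216:236,c].mean(1).astype(int))
E
```

```text
{'time_s': np.float64(5.7167), 'position': array([ 0.4597, -0.0525,  0.1122]), 'force': array([-1.3327,  0.6469,  6.6313]), 'grip_width': np.float64(0.0229)}
300 0 [178 183 183 180 180 179 174 108  74 119 148 157 155 151]
300 5 [196 195 197 200 196 199 192 113  74 131 161 167 168 166]
300 6 [197 196 198 199 200 196 191 112  75 125 162 168 168 165]
306 0 [180 179 183 181 178 175  98  81 141 149 147 148 155 150]
306 5 [198 199 202 198 196 193 108  91 153 160 163 163 163 164]
306 6 [199 199 200 196 198 193 108  90 152 163 161 165 164 165]
312 0 [180 181 183 172 160  89  83 142 157 154 155 155 154 154]
312 5 [197 196 197 188 178  99  91 155 164 169 171 172 165 166]
312 6 [196 197 196 186 177 101  90 154 169 168 170 169 165 166]
fence col 280 [132 160 195 202 202 201 186 178 169 117  85  79  80  80  79  87 151 162
 164 161] ref v5 [134 164 198 201 202 200 188 191 174 162 158 103  82  79  78  79  82 117
 157 164]
fence col 288 [184 198 200 201 188 174 167 158 105  85  83  81  80  90 152 163 162 164
 163 161] ref v5 [188 196 201 202 193 196 198 184 170 115  84  78  85  83  80  85 153 163
 163 163]
```

```bash
python3 - <<'E'
from h import *
np.set_printoptions(precision=4,suppress=True)
s=pickle.load(open('side.pkl','rb'));d=pickle.load(open('v6.pkl','rb'));t=pickle.load(open('top.pkl','rb'))
x=np.array([.995,-.1,0]);y=np.array([.1,.995,0])
P=.56*x+.005*y
for z in(0,.01,.02): print(z,proj(d,P+[0,0,z]),'per 5mm y',proj(d,P+.005*y+[0,0,z])-proj(d,P+[0,0,z]))
print('side0 col 295',s['pixels'][240:258,295].mean(1).astype(int),s['pixels'][240:258,300].mean(1).astype(int))
for r in(196,202,208,214): print('top row',r,t['pixels'][r,312:330].mean(1).astype(int),'mount',t['pixels'][r,280:290].mean(1).astype(int))
E
```

```text
0 [289.2705 232.4438] per 5mm y [-0.9216 -1.1608]
0.01 [289.3744 228.4753] per 5mm y [-0.9267 -1.1484]
0.02 [289.4794 224.467 ] per 5mm y [-0.9318 -1.1357]
side0 col 295 [148 148 148 151 150 149 150 108  80  73  76  73  73  82 137 150 151 151] [153 151 150 150 150 152 105  80  73  76  76  73  84 142 155 151 152 150]
top row 196 [124 126 124 126 125 126 127 125 114 110 122 127 121 123 126 124 125 123] mount [145 145 143 143 134 124 124 124 124 126]
top row 202 [124 124 125 124 125 125 125 114 104 119 127 122 125 125 127 124 125 126] mount [147 143 140 135 127 124 125 125 125 125]
top row 208 [125 123 122 123 124 122 112  97 106 124 131 129 125 124 124 127 127 126] mount [143 143 138 135 129 128 125 126 127 127]
top row 214 [123 124 123 126 125 123 113 107 120 124 114 117 124 123 123 125 127 126] mount [139 140 131 115 117 123 125 126 124 126]
```

The mount's edge profile hasn't changed, so it makes a good contact detector. Creep on in small steps.

Request:
arm_command(deltas=[[[0.1,0,0],[0,0,0],-1],[[0.2,0,0],[0,0,0],-1],[[0.3,0,0],[0,0,0],-1],[[0.3,0,0],[0,0,0],-1]])

```text
time_s: 6.1
position: [0.46, -0.0498, 0.1122]
orientation: [-2.328, -2.109, 0.001]
force: [-1.5, -0.1, 5.0]
grip_width: 0.0231
gripper_force: 45.7
```

```bash
cat >chk.py <<'E'
from h import *;from rig import state,vision
s=state();print({k:np.round(s[k],4) for k in('time_s','position','force','grip_width')})
d=vision.snapshot('side')['pixels'].astype(float);d6=pickle.load(open('v6.pkl','rb'))['pixels'].astype(float)
print('mount edge diff',[np.round((d-d6)[219:228,c:c+4].mean((1,2))).astype(int) for c in(300,306,312)])
print('far edge diff',np.round(abs(d-d6)[185:205,300:340].mean(),2))
E
python3 chk.py
```

```text
{'time_s': np.float64(6.1), 'position': array([ 0.46  , -0.0498,  0.1122]), 'force': array([-1.4875, -0.0964,  5.0253]), 'grip_width': np.float64(0.0231)}
mount edge diff [array([0, 0, 0, 0, 0, 0, 3, 0, 0]), array([ 1,  0,  1,  1, -1,  0, -1,  0,  2]), array([ 1, -2,  0,  0, -1, -2,  0,  1, -1])]
far edge diff 1.88
```

Request:
arm_command(deltas=[[[0.1,0,0],[0,0,0],-1],[[0.2,0,0],[0,0,0],-1],[[0.2,0,0],[0,0,0],-1]])

```text
time_s: 6.4
position: [0.4602, -0.048, 0.1122]
orientation: [-2.329, -2.108, 0.001]
force: [-0.3, -0.4, 6.9]
grip_width: 0.0226
gripper_force: 45.8
```

```bash
python3 chk.py
```

```text
{'time_s': np.float64(6.4), 'position': array([ 0.4602, -0.048 ,  0.1122]), 'force': array([-0.3111, -0.4075,  6.9359]), 'grip_width': np.float64(0.0226)}
mount edge diff [array([  0,   0,   1, -23, -12,  34,  13,   2,  -2]), array([ -2,  -1, -23, -12, -10,  -1,  -1,   0,   0]), array([  3, -19,  -4,  22,   3,  -1,  -2,   0,  -1])]
far edge diff 3.39
```

Contact: the mount's edge shifted by about 1 mm or less, so the stop is touching it. Releasing and lifting away.

Request:
arm_command(deltas=[[[0,0,0],[0,0,0],-0.2],[[0,0,0],[0,0,0],0],[[0,0,0],[0,0,0],0.4],[[0,0,0],[0,0,0],0.8],[[0,0,0],[0,0,0],0.9],[[0,0,0],[0,0,0],0.9],[[0,0,0],[0,0,0],0.9],[[0,0,0],[0,0,0],0.9]])

```text
time_s: 7.12
position: [0.4609, -0.0477, 0.1119]
orientation: [2.327, 2.11, 0.001]
force: [-0.7, -0.0, -0.3]
grip_width: 0.0809
gripper_force: 0.0
```

Request:
arm_command(deltas=[[[0,0,-1],[0,0,0],0.9],[[0,0,-4],[0,0,0],0.9],[[0,0,-8],[0,0,0],0.9],[[-3,0,-12],[0,0,0],0.9],[[-7,0,-15],[0,0,0],0.9],[[-11,0,-16],[0,0,0],0.9],[[-15,0,-17],[0,0,0],0.9],[[-19,0,-18],[0,0,0],0.9],[[-22,0,-18],[0,0,0],0.9],[[-22,0,-18],[0,0,0],0.9]])

```text
time_s: 7.95
position: [0.4367, -0.2767, 0.2943]
orientation: [2.335, 2.089, -0.005]
force: [-0.5, -1.3, -0.9]
grip_width: 0.0812
gripper_force: 0.0
```

```bash
python3 chk.py; python3 - <<'E'
from h import *;from rig import vision
t=vision.snapshot('top');d=vision.snapshot('side')
cv2.imwrite('pics/f.png',np.hstack([crop(t,175,115,130,135,3),crop(d,195,165,135,135,3)]))
E
```

```text
{'time_s': np.float64(7.95), 'position': array([ 0.4367, -0.2767,  0.2943]), 'force': array([-0.5091, -1.3487, -0.8731]), 'grip_width': np.float64(0.0812)}
mount edge diff [array([  3,   4,   2, -20,  -8,  37,  17,   5,   1]), array([  2,   1, -20, -11,  -8,   2,   1,   3,   3]), array([  5, -14,  -4,  25,   6,   3,   4,   4,   3])]
far edge diff 5.02
```

View pics/f.png

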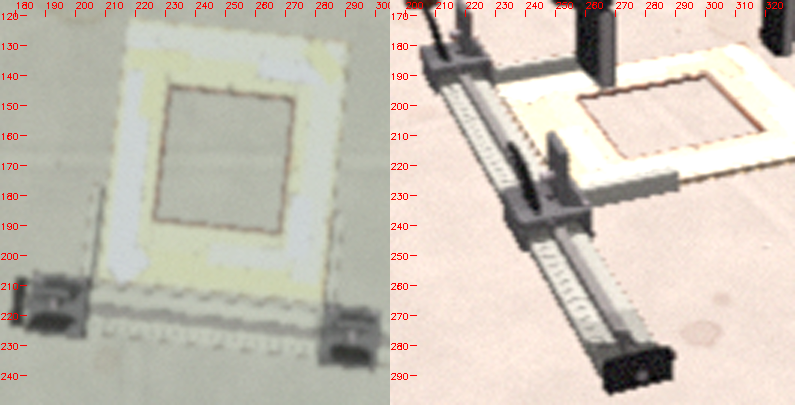

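The stop's fence lies flush against the mount's right edge (top view (281,215)→(285,185)). The tab has sprung back (side view (235,215)), the left stop is unmoved at (190,216), and the robot is clear.

```bash
python3 -c "
from rig import manip;print(manip.job_done())"
```

```text
the job is handed in; nothing more can be done
None
```

The right-hand stop was slid up to the mount's right edge with its tab squeezed, then released and locked there touching it; the mount moved about 1 mm at contact, the left stop stayed put, and the job was handed in at about 8 s of the 29 s limit.

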